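Flip a repaired pump's status flag from red to green

TASK

The pump on this repair bench is mended, so flip its status flag over: swing the red paddle all the way over its pivot, gently with the fingertips, until it lies fully home on the opposite rest with its green face up. Do not grip or lift anything, leave the yellow-and-blue flag as it is and disturb nothing else, then come clear.

Things in the scene. Friction and masses are not known exactly. Their poses are not given: they have to be found in the camera images.
- status_stand: Stand of the red/green status flag. Dark base plate 130 (x) by 210 (y) by 12 mm, loose, 1.8 kg; origin at the centre of its underside, z up. Posts 86 mm tall, 94 mm apart inside, at x = -52 and +52 mm carry the pivot along its x axis, 75 mm up. Rest pins, 12 mm thick, 72 mm tall, at y = +80 and -80 mm.
- status_stand_pivot (a point): The middle of the status flag's pivot axis, fixed in its stand 75 mm above the stand's underside; axes as the stand's.
- status_flag (a joint): Status paddle angle (rad) about its stand's +x axis: 0 = level towards the stand's +y, red up; pi/2 = upright; pi = level towards -y, green up. Stops at 0 and pi; starts at 0 to 0.12. Stiff hinge (0.04 N m friction): the paddle (about 45 g) stays at any angle where it is left. Pressing its tail down raises the blade; below the tail it is free down to the base, out to the rest pin.
- status_flag_tip (a point): Middle of the paddle's outer blade edge, 100 mm from the pivot, mid-thickness. The paddle is a flat plate 6 mm thick, centred on the pivot; the blade, red on one face and green on the other, is 70 mm wide (along the pivot) and spans 15 to 100 mm from the pivot.
- status_flag_tail (a point): Middle of the end of the paddle's grey tail, which lies opposite the blade: 40 mm wide, 6 mm thick, in line with the blade, ending 40 mm from the pivot.
- parts_stand: Stand of the other flag (yellow/blue), to be left alone. Dark base plate 130 (x) by 210 (y) by 12 mm, loose, 1.8 kg; origin at the centre of its underside, z up. Posts 86 mm tall, 94 mm apart inside, at x = -52 and +52 mm carry the pivot along its x axis, 75 mm up. Rest pins, 12 mm thick, 72 mm tall, at y = +80 and -80 mm.
- parts_flag (a joint): Angle of the yellow/blue paddle, same meaning and size as the status flag's; it starts between 0 and 0.12 (yellow face up) and must stay there.
- red_driver: Bystander: screwdriver with red handle, 210 mm long, lying on the bench along its x axis.
- grey_driver: Bystander: screwdriver with dark handle, 190 mm long, lying on the bench along its x axis.
- screw_cup: Bystander: white cup, 64 mm across and 45 mm tall; origin at the centre of its underside.
- cleaner: Bystander: blue bottle, 52 mm across and 130 mm tall; origin at the centre of its underside.
- solder_spool: Bystander: spool of grey metal with black flanges, standing on end, 60 mm across and 42 mm tall; origin at the centre of its underside.

How it is judged:
By the outcome, as a careful person would: the job done as asked, in the order asked, and still so for the second after the job is handed in, with the robot touching nothing.
It also fails if it takes over 48 s, if anything falls off the work surface, if the arm or the gripper's body presses on something with over 40 N, if the wrist force passes 120 N, or if a joint passes its speed limit or range.

ROBOT

A 6-joint arm with a two-finger parallel gripper is mounted at the origin on the work surface. World frame = base frame: x ahead of the robot, y to its left, z up, the work surface at z = 0. Lengths are in m, angles in rad, forces in N, time in s.
With the tool pointing down it reaches from about 0.325 to 1 m from the base axis. Payload 5.1 kg.
Tool frame: the origin (TCP) lies on the centre line of the jaws, within the pads' length; the fingertips stand 8 mm ahead of it and the grasp point (between the pads) lies 11 mm behind it (bot.nose_length is the distance from the TCP to the fingertips, in m); z points along the fingers, y is the line along which they close (so a half turn about z gives the same grasp; the last joint's range is limited). The gripper opens to 85 mm and grips with 20 to 120 N. Pads are 22 mm wide; open, the fingers measure 114 mm over their backs; the gripper's body (76 mm by 85 mm) begins 54 mm behind the grasp point. The pads swing forward as they close: fully open they stand 13 mm farther back than shut.
Start: joints at [-1.399, 0.124, 1.65, -0, 1.367, -0.083], TCP at [0.164, -0.629, 0.239] pointing down, gripper open.
Joint ranges: [-2.61, 2.61], [-1.02, 2.33], [0.03, 2.71], [-1.35, 4.49], [0.32, 2.68], [-2.91, 2.91]. Speed limits (rad/s): [2.57, 2.57, 3.14, 3.14, 3.14, 3.14].

INTERFACE

Orientations are given as a unit quaternion [x, y, z, w].
In Python, from plant import bot gives the robot as it stands.
- The arm moves only by the tool apply_moves, never from a script. Its argument "commands" is a list that holds one entry, the list of rows, each a list of 4 numbers: the shift along the tool's x, y, z in m, then the turn about the tool's z in rad. In form: [[[tx, ty, tz, twist], ...]]. A call has 1 to 8 rows; each row is the pose to reach, as a shift and turn from the pose commanded when the call began, along the tool's axes at that moment; what a row does not reach only later rows make up. A row lasts 1/12 s, in which the tool goes at most 41.7 mm and 7.16 degrees, less where a joint would pass 70% of its speed; a pose out of reach is approached as far as the arm can. A call with a gripper value outside its range is refused whole. "fingers" is the finger opening in m, from 0 to 0.0854, set as the call begins (left out, the last holds). The fingers move at their own pace and stop on an object; "squeeze" is the grip in N (left out, the last holds). Time passes only in rows, so rows that repeat a pose let the fingers close. It gives the time, the measured TCP pose, the force, the opening and the grip force at its end, in the units of the state.
- bot.state(): the state, without advancing time (a new reading comes with each control period).
- bot.read_camera(name): name is "side" or "top" or "wrist"; returns a dict with "color" (480x640x3 uint8, red, green, blue), "mtx" (3x3 intrinsics, pixels), "dist" ([k1, k2, p1, p2, k3] as OpenCV has them; the pictures are not rectified), "cam_to_world" (4x4, takes a point from camera to world coordinates); the wrist camera has in their place "T_tool_cam" (4x4, takes a point from camera to tool coordinates, whose origin is the TCP and whose axes are the flange's). Camera axes: x right, y up, looking along -z (the intrinsics and any distortion apply to the point x, -y, -z); pixel columns grow to the right and rows downward; lengths in m; the calibration is good to about 2 mm. A picture is of the moment at which its call begins: read the wrist's pose just before it. There is no depth.
- bot.sign_off(): hands the job in; it is judged then, once.
Trained networks look in a picture, given as the dict that the camera call returned (one of the last four; its "shot" number tells which), for a name from the list of things; names that differ only in an ending like _2 or _b are one class to them, and where a whole thing is asked for, a point or a joint stands for the part that bears it (a point fixed in the world has none). Each returns a list of dicts, best first, with "p" (0 to 1); they miss things now and then, are a little off and sometimes report something else, mostly with a low value. They report only what shows in the picture. A call takes as long as a camera call.
- bot.silhouettes(picture, name): "region" (480x640 bool, what is visible of it) and "box" ([left, top, width, height] in pixels, round what is visible of it).
The state is a dict: "t": time; "joint_pos": joint angles; "joint_vel": joint speeds; "joint_efforts": joint torques, N m; "ee_pos": TCP position; "tcp_rot": TCP orientation; "wrist_force": force on the tool from outside, world axes, zero at the start; "moment": the same for the moment, N m; "gripper_width": finger opening in m; "finger_force": force on a finger pad.
Only numpy, scipy, OpenCV 4.12 (cv2) and the standard library are available. Lean on these libraries where they do the work, as an engineer would, in place of code of your own. Each camera call takes 0.05 s, during which the arm holds its last target. There are 200 camera calls.

## Working session

There is one attempt and no reset: what is moved stays moved. The work goes in short steps, Python scripts to look and compute and a tool call to move; the robot and the scene stay as the last step left them, time stands still between calls to the robot, and variables do not carry over. Pictures are saved under pics/ and viewed, at most 10 in all, crops included, and the job is handed in when it is done.

Besides the shell and the picture viewer there is one more tool, called after ">>>" by a JSON object that holds its "method" and its "body". apply_moves: Moves the arm, as the interface text tells. Its arguments: {"type":"object","properties":{"commands":{"type":"array","items":{"type":"array","items":{"type":"array","items":{"type":"number"}}}},"fingers":{"type":"number"},"squeeze":{"type":"number"}},"required":["commands"]}

```bash
mkdir -p pics; cat > h.py <<'E'
import numpy as np, cv2
from plant import bot
def ray(c,px):
    n=cv2.undistortPoints(np.array([[px]],float),c["mtx"],np.array(c["dist"],float))[0,0]
    T=np.array(c["cam_to_world"]); return T[:3,3],T[:3,:3]@np.array([n[0],-n[1],-1.])
def atz(c,px,z):
    o,d=ray(c,px); return o+d*(z-o[2])/d[2]
def proj(c,P):
    T=np.linalg.inv(np.array(c["cam_to_world"])); P=np.atleast_2d(P)@T[:3,:3].T+T[:3,3]
    P=P*[1,-1,-1]
    return cv2.projectPoints(P,np.zeros(3),np.zeros(3),np.array(c["mtx"],float),np.array(c["dist"],float))[0][:,0]
def save(c,n): cv2.imwrite(f"pics/{n}.png",c["color"][:,:,::-1])
E
python3 - <<'E'
from h import *
s=bot.state(); print(s["t"],s["ee_pos"],s["tcp_rot"])
for n in("top","side"):
    c=bot.read_camera(n); c["mtx"]=np.array(c["mtx"],float); save(c,n+"0"); print(n,np.round(c["cam_to_world"],3).tolist(), c["mtx"].tolist(),c["dist"])
    for k in("status_stand","status_flag","status_flag_tip","parts_stand","parts_flag","screw_cup","cleaner","solder_spool","red_driver","grey_driver"):
        for d in bot.silhouettes(c,k)[:2]:
            v,u=np.nonzero(d["region"]); print(k,round(d["p"],2),d["box"],u.mean().round(1),v.mean().round(1),atz(c,(u.mean(),v.mean()),.075 if "flag" in k else .01).round(3))
E
```

```text
0.0 [ 0.16369659 -0.62844607  0.23805164] [ 9.91895521e-01  1.27051982e-01 -5.46033872e-05 -1.03287948e-03]
top [[0.021, 0.988, -0.151, 0.37], [-1.0, 0.021, 0.001, -0.006], [0.004, 0.151, 0.989, 1.369], [0.0, 0.0, 0.0, 1.0]] [[564.4546045809757, 0.0, 320.20268057914], [0.0, 564.4546045809757, 247.52711043343274], [0.0, 0.0, 1.0]] [0.02444975 0.         0.         0.         0.        ]
status_stand 0.88 [342.3, 211.9, 99.2, 102.3] 393.0 260.9 [ 0.549 -0.184  0.01 ]
status_flag 0.85 [356.2, 217.5, 55.7, 58.3] 386.3 245.0 [ 0.577 -0.16   0.075]
status_flag_tip 0.92 [360.6, 215.5, 53.7, 58.2] 386.9 245.4 [ 0.577 -0.161  0.075]
status_flag_tip 0.48 [343.2, 211.7, 96.8, 99.3] 393.2 261.2 [ 0.54  -0.176  0.075]
parts_stand 0.94 [193.4, 211.8, 99.2, 79.9] 242.0 252.7 [0.561 0.183 0.01 ]
parts_flag 0.77 [194.5, 230.3, 65.0, 51.1] 224.8 254.4 [0.547 0.214 0.075]
screw_cup 0.77 [302.1, 298.6, 31.4, 25.7] 316.6 310.9 [ 0.424 -0.001  0.01 ]
screw_cup 0.43 [344.6, 213.8, 93.2, 94.9] 393.0 261.0 [ 0.549 -0.184  0.01 ]
cleaner 0.74 [497.2, 233.0, 34.2, 25.9] 513.9 244.9 [ 0.595 -0.478  0.01 ]
solde
[... 591 characters left out ...]
0.01 ]
status_flag 0.82 [330.4, 198.0, 45.7, 23.0] 351.6 210.4 [ 0.575 -0.161  0.075]
status_flag_tip 0.87 [326.5, 203.4, 53.7, 16.9] 352.0 210.6 [ 0.573 -0.161  0.075]
parts_stand 0.6 [237.1, 255.9, 72.6, 73.6] 274.8 293.9 [0.558 0.191 0.01 ]
parts_flag 0.86 [250.4, 265.9, 36.4, 42.6] 268.7 286.6 [0.545 0.22  0.075]
screw_cup 0.57 [343.5, 264.1, 23.4, 22.8] 356.7 275.3 [ 0.432 -0.011  0.01 ]
cleaner 0.89 [394.8, 148.6, 17.5, 37.0] 404.3 170.6 [ 0.617 -0.513  0.01 ]
solder_spool 0.42 [437.3, 196.8, 3.2, 12.7] 438.8 202.6 [ 0.429 -0.442  0.01 ]
red_driver 0.78 [243.5, 215.7, 48.5, 34.4] 263.1 230.7 [0.767 0.034 0.01 ]
grey_driver 0.62 [192.2, 347.8, 56.9, 39.9] 226.3 372.3 [0.469 0.447 0.01 ]
```

```bash
python3 - <<'E'
import cv2
a=cv2.imread("pics/top0.png")[190:330,170:450]; cv2.imwrite("pics/top0c.png",cv2.resize(a,(800,400),interpolation=cv2.INTER_CUBIC))
E
```

```text
(no output)
```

View pics/top0c.png

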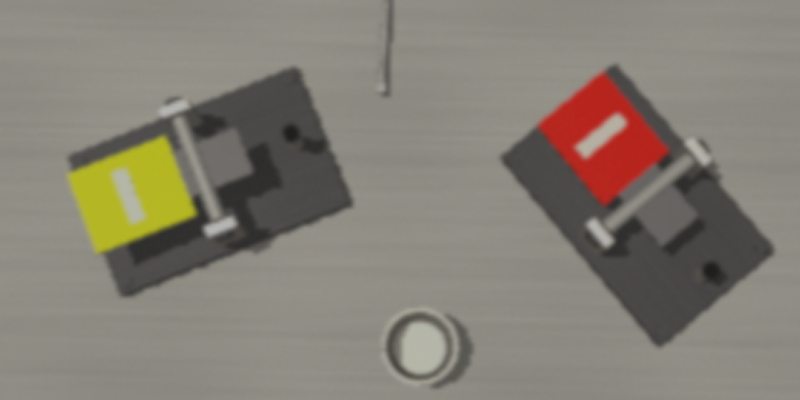

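View pics/side0.png

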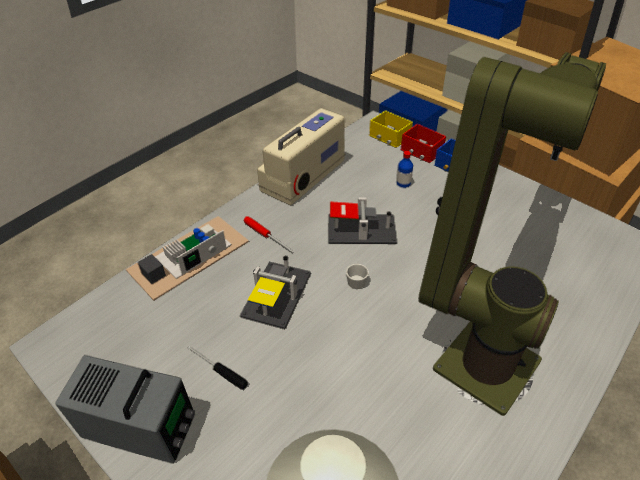

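The top crop shows the status stand at right. Its red blade points up-left in the image, the grey tail is at (665,215), and the posts are at (697,152) and (600,233). I'll fit the stand's pose from the base corners and post tops.

```bash
cat > fit.py <<'E'
from h import *
from scipy.optimize import least_squares
c=bot.read_camera("top")
K=np.array([.35,.35]); O=np.array([170,190])
px=np.array([[500,157],[615,65],[773,250],[660,347],[697,152],[600,233],[537,126],[606,71]])*K+O
B=np.array([[-65,105,12],[65,105,12],[65,-105,12],[-65,-105,12],[52,0,86],[-52,0,86],[-35,100,81],[35,100,81]])/1000
def W(p,B=B):
    cs,sn=np.cos(p[2]),np.sin(p[2]); return np.c_[p[0]+cs*B[:,0]-sn*B[:,1],p[1]+sn*B[:,0]+cs*B[:,1],B[:,2]]
r=least_squares(lambda p:(proj(c,W(p))-px).ravel(),[.55,-.18,-.8])
print(r.x,(proj(c,W(r.x))-px).round(1).tolist())
s=bot.state(); R=s["tcp_rot"]; yaw=2*np.arctan2(R[1],R[0]); p=s["ee_pos"]
print("tool x yaw",yaw,"nose",bot.nose_length,"joint",s["joint_pos"])
uy=np.array([-np.sin(r.x[2]),np.cos(r.x[2])])
tgt=r.x[:2]-.034*uy; d=tgt-p[:2]
print("target",tgt,"tool shift",d@[np.cos(yaw),np.sin(yaw)],d@[np.sin(yaw),-np.cos(yaw)],"uy",uy)
E
python3 fit.py
```

```text
[ 0.54769914 -0.18380662 -0.86671817] [[-0.2, -0.1], [0.4, -0.9], [1.3, 0.5], [-0.3, 0.7], [0.6, -0.1], [-0.0, -0.1], [-0.4, -0.3], [-1.4, 0.3]]
tool x yaw 0.25474548540454345 nose 0.008 joint [-1.39863081e+00  1.23792998e-01  1.65029872e+00 -5.99422264e-06
  1.36753176e+00 -8.25787578e-02]
target [ 0.52178404 -0.20581589] tool shift 0.45309530782474444 -0.319317336824792 uy [0.76220861 0.64733147]
```

>>> {"method": "apply_moves", "body": {"commands": [[[0.035, -0.025, 0, -0.06], [0.065, -0.045, 0, -0.12], [0.095, -0.067, 0, -0.18], [0.127, -0.089, 0, -0.24], [0.158, -0.111, 0, -0.3], [0.19, -0.133, 0, -0.36], [0.221, -0.156, 0, -0.42], [0.25, -0.176, 0, -0.449]]], "fingers": 0}}

```text
t: 1.82
ee_pos: [0.3623, -0.3938, 0.2396]
tcp_rot: [0.938, 0.346, 0.0, 0.0]
wrist_force: [0.4, -1.3, -0.1]
gripper_width: 0.0002
finger_force: 0.0
```

```bash
cat > rel.py <<'E'
from h import *
C=np.array([0.5477,-0.1838]); A=-0.8667
def rel():
    s=bot.state(); R=s["tcp_rot"]; yaw=2*np.arctan2(R[1],R[0]); p=s["ee_pos"]
    uy=np.array([-np.sin(A),np.cos(A)]); ux=np.array([np.cos(A),np.sin(A)]); d=p[:2]-C
    print("t %.2f stand x %.4f y %.4f z %.4f yawerr %.4f width %.4f"%(s["t"],d@ux,d@uy,p[2],yaw-(A+np.pi/2),s["gripper_width"]),"F",np.round(s["wrist_force"],2))
if __name__=="__main__": rel()
E
python3 rel.py
```

```text
t 1.82 stand x 0.0401 y -0.2772 z 0.2396 yawerr 0.0023 width 0.0002 F [ 0.41 -1.35 -0.09]
```

>>> {"method": "apply_moves", "body": {"commands": [[[0.035, -0.006, 0, 0], [0.075, -0.013, 0, 0], [0.115, -0.02, 0, 0], [0.155, -0.027, 0, 0], [0.195, -0.034, 0.02, 0], [0.225, -0.04, 0.05, 0], [0.235, -0.04, 0.08, 0], [0.235, -0.04, 0.1, 0]]]}}

```text
t: 2.48
ee_pos: [0.5152, -0.21, 0.1365]
tcp_rot: [0.938, 0.347, -0.001, -0.001]
wrist_force: [-1.0, -0.3, -0.8]
gripper_width: 0.0001
finger_force: 0.0
```

>>> {"method": "apply_moves", "body": {"commands": [[[0, 0, 0, 0], [0, 0, 0, 0]]]}}

```text
t: 2.65
ee_pos: [0.514, -0.2126, 0.1383]
tcp_rot: [0.939, 0.345, -0.001, -0.001]
wrist_force: [0.6, 0.1, 0.6]
gripper_width: -0.0004
finger_force: 0.0
```

```bash
python3 - <<'E'
from rel import *
rel()
a=bot.read_camera("wrist"); b=bot.read_camera("side")
save(a,"w1"); 
S=b["color"][130:260,290:430,::-1]; S=cv2.resize(S,(560,520),interpolation=cv2.INTER_CUBIC)
Wc=cv2.resize(a["color"][:,:,::-1],(240,180))
cv2.imwrite("pics/s1.png",S)
E
```

```text
t 2.65 stand x 0.0001 y -0.0443 z 0.1383 yawerr 0.0001 width -0.0004 F [0.56 0.08 0.59]
```

View pics/w1.png

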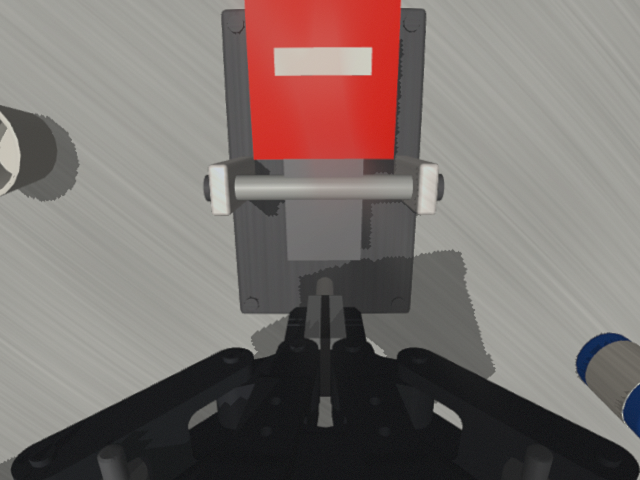

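View pics/s1.png

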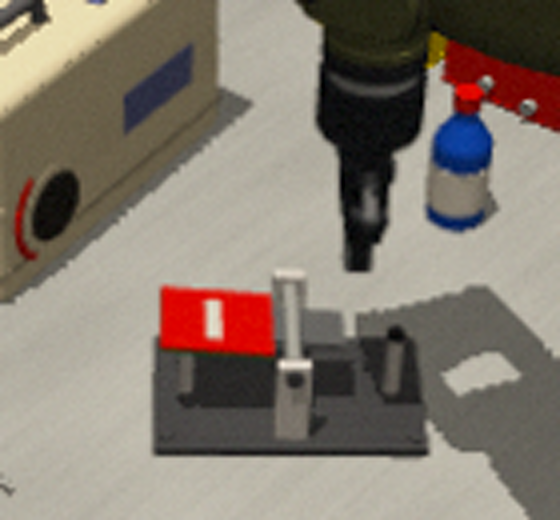

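The wrist view shows the fingertips centred on the tail, with the pivot bar's middle at (324,188) and the tail end at row 260. I'll check the pivot's offset from this view.

```bash
python3 - <<'E'
from rel import *
from scipy.spatial.transform import Rotation as Ro
s=bot.state(); c=bot.read_camera("wrist")
T=np.eye(4); T[:3,:3]=Ro.from_quat(s["tcp_rot"]).as_matrix(); T[:3,3]=s["ee_pos"]
c["cam_to_world"]=T@np.array(c["T_tool_cam"])
uy=np.array([-np.sin(A),np.cos(A)]); ux=np.array([np.cos(A),np.sin(A)])
for n,px,z in(("pivot",(324,187),.078),("tail",(324,261),.077),("postL",(219,165),.086),("postR",(428,163),.086),("bladeinner",(323,158),.079)):
    d=atz(c,px,z)[:2]-C; print(n,(d@ux).round(4),(d@uy).round(4))
# fingertip candidates on tool axis: pixel rows
for k in(.008,.015,.021): print(k,proj(c,(T@[0,0,k,1])[:3]), proj(c,(T@[.011,0,k,1])[:3]))
rel()
E
```

```text
pivot 0.0039 0.0027
tail 0.0039 -0.0383
postL -0.0481 0.0149
postR 0.0555 0.0158
bladeinner 0.0034 0.0176
0.008 [[320.29706451 317.18318724]] [[320.21400566 292.79932816]]
0.015 [[320.47220766 309.79678852]] [[320.39698531 286.2577879 ]]
0.021 [[320.61163146 303.92190912]] [[320.54232685 281.06569836]]
t 2.80 stand x 0.0026 y -0.0441 z 0.1419 yawerr -0.0013 width -0.0002 F [-0.16  0.38  0.57]
```

>>> {"method": "apply_moves", "body": {"commands": [[[0.004, 0.003, 0.015, 0], [0.006, 0.003, 0.03, 0], [0.006, 0.003, 0.04, 0], [0.006, 0.003, 0.046, 0], [0.006, 0.003, 0.05, 0], [0.006, 0.003, 0.05, 0], [0.006, 0.003, 0.05, 0]]]}}

```text
t: 3.38
ee_pos: [0.5214, -0.2118, 0.0899]
tcp_rot: [0.939, 0.345, 0.0, 0.0]
wrist_force: [0.2, 0.1, 0.9]
gripper_width: -0.0003
finger_force: 0.0
```

```bash
python3 - <<'E'
from rel import *
rel()
a=bot.read_camera("wrist"); b=bot.read_camera("side")
S=cv2.resize(b["color"][160:250,310:410,::-1],(400,360),interpolation=cv2.INTER_CUBIC)
cv2.imwrite("pics/m2.png",np.hstack([cv2.resize(a["color"][80:350,170:470,::-1],(400,360)),S]))
E
```

```text
t 3.38 stand x 0.0043 y -0.0382 z 0.0899 yawerr -0.0006 width -0.0003 F [0.18 0.14 0.9 ]
```

View pics/m2.png

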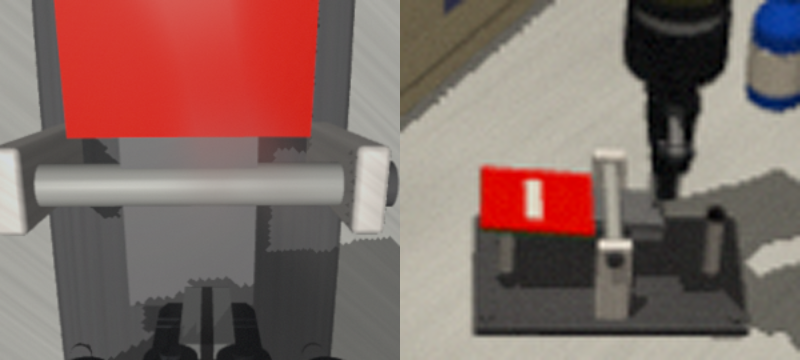

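The fingertips are just above the tail near its end. I'll press it down along the tail's arc.

>>> {"method": "apply_moves", "body": {"commands": [[[0.0035, 0, 0.003, 0], [0.0035, 0, 0.008, 0], [0.004, 0, 0.012, 0], [0.0055, 0, 0.0165, 0], [0.008, 0, 0.0205, 0], [0.01, 0, 0.0235, 0], [0.012, 0, 0.026, 0], [0.014, 0, 0.027, 0]]]}}

```text
t: 4.15
ee_pos: [0.5314, -0.2024, 0.0615]
tcp_rot: [0.939, 0.345, -0.001, -0.0]
wrist_force: [-0.8, -1.9, -0.2]
gripper_width: -0.0002
finger_force: 1.1
```

>>> {"method": "apply_moves", "body": {"commands": [[[0, 0, 0, 0], [0, 0, 0, 0]]]}}

```text
t: 4.32
ee_pos: [0.5315, -0.2019, 0.0617]
tcp_rot: [0.939, 0.345, -0.0, -0.001]
wrist_force: [0.8, 0.5, -0.6]
gripper_width: 0.0
finger_force: 0.0
```

```bash
cat > look.py <<'E'
import sys
from rel import *
rel()
a=bot.read_camera("top"); b=bot.read_camera("side")
S=cv2.resize(b["color"][150:250,310:410,::-1],(400,400),interpolation=cv2.INTER_CUBIC)
cv2.imwrite(f"pics/{sys.argv[1]}.png",np.hstack([cv2.resize(a["color"][200:320,330:450,::-1],(400,400),interpolation=cv2.INTER_CUBIC),S]))
E
python3 look.py m3
```

```text
t 4.32 stand x 0.0033 y -0.0241 z 0.0617 yawerr -0.0002 width 0.0000 F [ 0.77  0.55 -0.62]
```

View pics/m3.png

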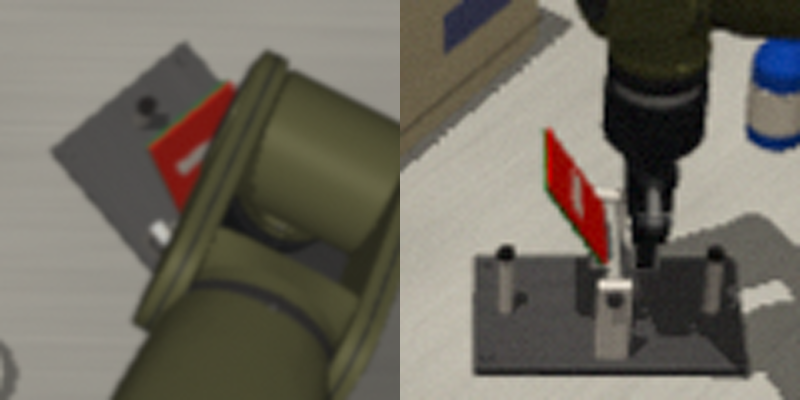

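The side view shows the blade raised to about 55-60°, so the tail press worked. Next I go up, over the blade and down behind its green face.

>>> {"method": "apply_moves", "body": {"commands": [[[-0.01, 0, -0.03, 0], [-0.01, 0, -0.07, 0], [-0.01, 0, -0.11, 0], [-0.01, 0, -0.145, 0], [-0.005, 0, -0.165, 0], [0.03, 0, -0.165, 0], [0.07, 0, -0.165, 0], [0.105, 0, -0.165, 0]]]}}

```text
t: 5.08
ee_pos: [0.6131, -0.1335, 0.2286]
tcp_rot: [0.939, 0.344, 0.001, 0.0]
wrist_force: [0.6, -1.6, -0.1]
gripper_width: 0.0004
finger_force: 0.0
```

>>> {"method": "apply_moves", "body": {"commands": [[[0.015, 0, 0, 0], [0.015, 0, 0, 0], [0.015, 0, 0.035, 0], [0.015, 0, 0.065, 0], [0.015, 0, 0.08, 0], [0.015, 0, 0.08, 0], [0.015, 0, 0.08, 0]]]}}

```text
t: 5.67
ee_pos: [0.6223, -0.1253, 0.1466]
tcp_rot: [0.939, 0.344, -0.001, -0.001]
wrist_force: [-0.5, -0.0, 0.5]
gripper_width: -0.0001
finger_force: 0.0
```

```bash
python3 look.py m4
```

```text
t 5.67 stand x 0.0037 y 0.0948 z 0.1466 yawerr -0.0011 width -0.0001 F [-0.52 -0.01  0.52]
```

View pics/m4.png

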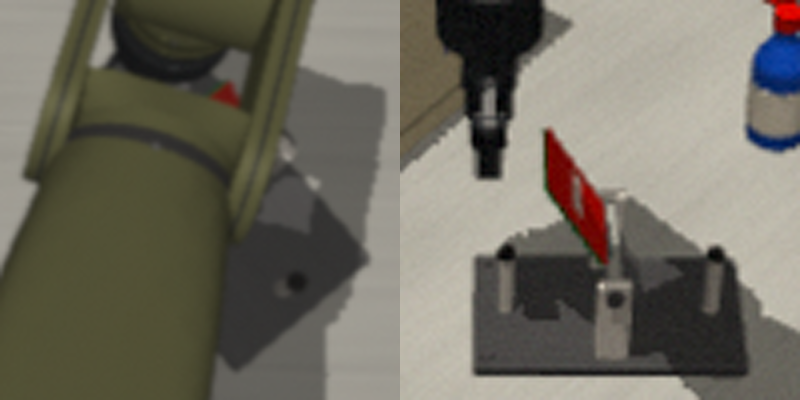

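The finger is clear behind the green face, which is at right of it in the side view. Now I push the blade over.

>>> {"method": "apply_moves", "body": {"commands": [[[-0.015, 0, 0, 0], [-0.027, 0, 0, 0], [-0.039, 0, 0, 0], [-0.051, 0, 0, 0], [-0.063, 0, 0, 0], [-0.075, 0, 0, 0], [-0.087, 0, 0, 0], [-0.099, 0, 0, 0]]]}}

```text
t: 6.43
ee_pos: [0.5467, -0.1897, 0.1472]
tcp_rot: [0.939, 0.345, 0.0, -0.0]
wrist_force: [0.6, 0.6, 0.2]
gripper_width: -0.0002
finger_force: 0.3
```

```bash
python3 rel.py
```

```text
t 6.43 stand x 0.0038 y -0.0045 z 0.1472 yawerr -0.0006 width -0.0002 F [0.59 0.63 0.18]
```

>>> {"method": "apply_moves", "body": {"commands": [[[-0.015, 0, 0, 0], [-0.024, 0, 0.0055, 0], [-0.031, 0, 0.011, 0], [-0.0375, 0, 0.018, 0], [-0.043, 0, 0.0255, 0], [-0.047, 0, 0.033, 0], [-0.05, 0, 0.04, 0], [-0.052, 0, 0.046, 0]]]}}

```text
t: 7.1
ee_pos: [0.5077, -0.2225, 0.1]
tcp_rot: [0.939, 0.345, -0.0, -0.0]
wrist_force: [0.1, 0.1, 0.6]
gripper_width: -0.0004
finger_force: 0.2
```

>>> {"method": "apply_moves", "body": {"commands": [[[-0.001, 0, 0.004, 0], [-0.002, 0, 0.008, 0], [-0.002, 0, 0.011, 0], [-0.002, 0, 0.013, 0], [-0.002, 0, 0.014, 0], [-0.002, 0, 0.015, 0], [-0.002, 0, 0.016, 0], [-0.002, 0, 0.016, 0]]]}}

```text
t: 7.77
ee_pos: [0.507, -0.2238, 0.086]
tcp_rot: [0.939, 0.345, 0.0, 0.0]
wrist_force: [-1.3, 0.7, 3.1]
gripper_width: -0.0
finger_force: 1.6
```

```bash
python3 look.py m5
```

```text
t 7.77 stand x 0.0042 y -0.0569 z 0.0860 yawerr -0.0002 width -0.0000 F [-1.29  0.75  3.06]
```

View pics/m5.png

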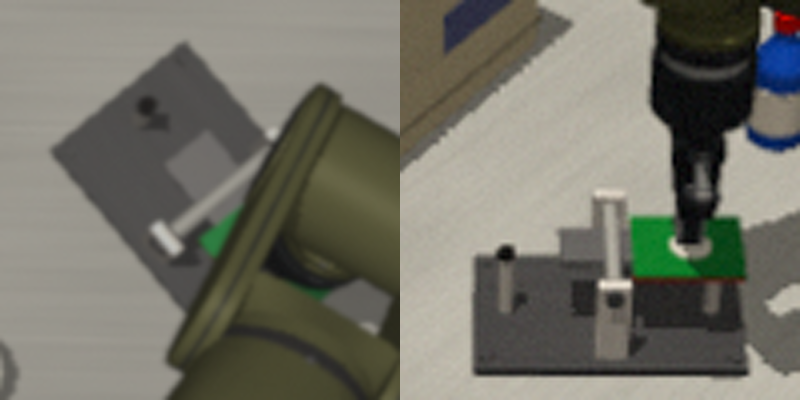

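The green face is up and the paddle looks home, with contact at the expected height and 3 N on the wrist. One small extra press will confirm the stop.

>>> {"method": "apply_moves", "body": {"commands": [[[0, 0, 0.001, 0], [0, 0, 0.002, 0], [0, 0, 0.002, 0], [0, 0, 0.002, 0]]]}}

```text
t: 8.2
ee_pos: [0.5071, -0.2239, 0.0856]
tcp_rot: [0.939, 0.345, 0.0, 0.0]
wrist_force: [-6.1, 3.5, 13.5]
gripper_width: -0.0
finger_force: 6.7
```

>>> {"method": "apply_moves", "body": {"commands": [[[0, 0, -0.005, 0], [0, 0, -0.015, 0], [0, 0, -0.04, 0], [0, 0, -0.08, 0], [-0.03, 0, -0.12, 0], [-0.07, 0, -0.14, 0], [-0.11, 0, -0.14, 0], [-0.15, 0, -0.14, 0]]]}}

```text
t: 8.87
ee_pos: [0.3971, -0.3185, 0.2269]
tcp_rot: [0.938, 0.346, 0.001, 0.003]
wrist_force: [0.3, -1.7, -0.4]
gripper_width: 0.0001
finger_force: 0.0
```

>>> {"method": "apply_moves", "body": {"commands": [[[-0.04, 0, 0, 0], [-0.08, 0, 0, 0], [-0.11, 0, 0, 0], [-0.11, 0, 0, 0], [-0.11, 0, 0, 0]]]}}

```text
t: 9.28
ee_pos: [0.3121, -0.389, 0.2234]
tcp_rot: [0.939, 0.343, 0.0, 0.0]
wrist_force: [0.3, 0.3, 0.4]
gripper_width: 0.0
finger_force: 0.0
```

```bash
python3 - <<'E'
from rel import *
rel()
a=bot.read_camera("top"); b=bot.read_camera("side")
cv2.imwrite("pics/m6.png",np.hstack([cv2.resize(a["color"][190:330,170:450,::-1],(440,220)),cv2.resize(b["color"][160:270,290:470,::-1],(360,220))]))
for n,c in(("top",a),("side",b)):
    m=np.uint8((c["color"][:,:,1]>90)&(c["color"][:,:,0]<60)&(c["color"][:,:,2]<80)); m[:, :325]=0
    k,l,st,ce=cv2.connectedComponentsWithStats(m); i=1+st[1:,4].argmax(); print(n,st[i],ce[i])
    uy=np.array([-np.sin(A),np.cos(A)])
    for th in(np.pi,np.pi-.1): # expected centroid of green face
        y=57.5*np.cos(th)+3*np.sin(th);z=75+57.5*np.sin(th)-3*np.cos(th)
        print(proj(c,np.r_[C+uy*(y+2)/1000,z/1000]).round(1))
E
```

```text
t 9.28 stand x 0.0038 y -0.3124 z 0.2234 yawerr -0.0037 width 0.0000 F [0.32 0.3  0.39]
top [391 254  45  46 907] [412.62954796 276.26681367]
[[412.5 276.3]]
[[412.7 275.8]]
side [368 204  28  15 309] [380.90614887 211.71197411]
[[381.6 209.9]]
[[381.5 208.5]]
```

View pics/m6.png

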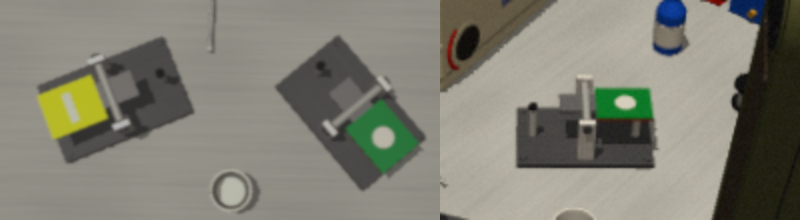

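The stop gave a firm 13 N, the green face sits where a level paddle should, and the yellow flag is untouched. I'm handing in.

```bash
python3 -c "
from plant import bot
print(bot.sign_off())"
```

```text
the job is handed in; nothing more can be done
None
```

The status paddle is flipped and pressed home on the opposite rest with its green face up, the yellow-and-blue flag is as it was, and the arm is clear; the job was handed in at about 9 s, and sign-off returned no verdict.

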